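Put the printing stamps away in their matching recesses

ROBOT

A 6-joint arm with a two-finger parallel gripper is mounted at the origin on the work surface. World frame = base frame: x ahead of the robot, y to its left, z up, the work surface at z = 0. Lengths are in m, angles in rad, forces in N, time in s.
With the tool pointing down it reaches from about 0.375 to 0.9 m from the base axis. Payload 3.1 kg.
Tool frame: the origin (TCP) lies midway between the tips of the shut fingers; the grasp point (between the pads) lies 19 mm behind it; z points along the fingers, y is the direction in which the jaws open and shut (so a half turn about z gives the same grasp; the last joint's range is limited). The gripper opens to 87 mm and grips with 3 to 60 N. Pads are 19 mm wide; open, the fingers measure 117 mm over their backs; the gripper's body (75 mm by 190 mm) begins 51 mm behind the grasp point.
Start: joints at [1.046, 0.527, 1.433, -0, 1.181, -0.178], TCP at [0.212, 0.588, 0.223] pointing down, gripper open.
Joint ranges: [-3.08, 3.08], [-0.75, 2.2], [0.22, 2.44], [-1.43, 4.57], [0, 2.65], [-2.85, 2.85]. Speed limits (rad/s): [2.79, 2.79, 3.14, 3.14, 3.14, 3.14].

INTERFACE

Orientations are given as a rotation vector (axis times angle).
In Python, from bench import sensors, viewer, ctrl gives the robot as it stands.
- The arm moves only by the tool move_arm, never from a script. Its argument "series" is a list of rows, each an object of numbers: "grip": the opening, from 0 (shut) to 1 (fully open); "x", "y", "z": the shift along the world's x, y, z in mm; "wx", "wy", "wz": the turn, a rotation vector about the world's x, y, z in rad. A call has exactly 5 rows; each row is the pose to reach, as a shift and turn from the pose commanded when the call began; what a row does not reach only later rows make up. A row lasts 1/10 s, in which the tool goes at most 50 mm and 8.59 degrees, less where a joint would pass 70% of its speed; a pose out of reach is approached as far as the arm can. A call with a gripper value outside its range is refused whole. The fingers move at their own pace and stop on an object; "squeeze" is the grip in N (left out, the last holds). Time passes only in rows, so rows that repeat a pose let the fingers close, or fill a call up. It gives the time, the measured TCP pose, the force and the opening at its end, in the units of the state.
- sensors.sense(): the state, without advancing time (a new reading comes with each control period).
- viewer.camera(name): name is "side" or "top"; returns a dict with "img" (400x640x3 uint8, blue, green, red), "range_z" (400x640 float32, m along the optical axis (not along the pixel's ray), 0 where there is no reading), "intrinsics" (3x3 intrinsics, pixels), "world_from_camera" (4x4, takes a point from camera to world coordinates). Camera axes: x right, y down, z forward; pixel columns grow to the right and rows downward; lengths in m; the calibration is good to about 2 mm. A picture is of the moment at which its call begins.
- ctrl.close_job(): hands the job in, once; it reports no verdict.
Trained networks look in a picture, given as the dict that the camera call returned (one of the last four; its "shot" number tells which), for a name from the list of things; names that differ only in an ending like _2 or _b are one class to them, and where a whole thing is asked for, a point or a joint stands for the part that bears it (a point fixed in the world has none). Each returns a list of dicts, best first, with "p" (0 to 1); they miss things now and then, are a little off and sometimes report something else, mostly with a low value. They report only what shows in the picture. A call takes as long as a camera call. They do not tell look-alikes from the thing itself.
- viewer.find_in(picture, name): "at" ([x, y, z] in m, in world coordinates, good to about 4 mm: the middle of the surface that is visible of it).
The state is a dict: "clock": time; "joint_pos": joint angles; "joint_vel": joint speeds; "joint_torque": joint torques, N m; "tcp_pos": TCP position; "orientation": TCP orientation; "ft_force": force on the tool from outside, world axes, zero at the start; "moment": the same for the moment, N m; "finger_gap": finger opening in m.
Only numpy, scipy, OpenCV 4.12 (cv2) and the standard library are available. Lean on these libraries where they do the work, as an engineer would, in place of code of your own. Each camera call takes 0.05 s, during which the arm holds its last target.

TASK

Tidy the craft table: put each of the four wooden printing stamps away, upright and flat, in the recess of the organiser that matches the shape and size of its block (large round, small round, square, oblong), whichever places they happen to be in. Lower each stamp in rather than dropping it, and leave the bead jar and the glue bottle standing where they are.

Things in the scene. Friction and masses are not known exactly. Their poses are not given: they have to be found in the camera images.
- stamp_round_large_mid (a point): Stamp, large round block, 64 mm diameter (40 to 115 g). Dark wooden block, pale grip; upright on the kraft mat. Point: on its axis, half-way up, 29 mm above the underside (58 mm tall). Block 20 mm high; on it a centred bar grip, 34 mm long (stamp's x), 18 mm thick (y), from 20 to 58 mm above the underside: pinch it across y. z up.
- stamp_round_small_mid (a point): Stamp, small round block, 42 mm diameter (40 to 115 g). Dark wooden block, pale grip; upright on the kraft mat. Point: on its axis, half-way up, 29 mm above the underside (58 mm tall). Block 20 mm high; on it a centred bar grip, 34 mm long (stamp's x), 18 mm thick (y), from 20 to 58 mm above the underside: pinch it across y. z up.
- stamp_square_mid (a point): Stamp, square block, 50 x 50 mm, sides along its x and y axes (40 to 115 g). Dark wooden block, pale grip; upright on the kraft mat. Point: on its axis, half-way up, 29 mm above the underside (58 mm tall). Block 20 mm high; on it a centred bar grip, 34 mm long (stamp's x), 18 mm thick (y), from 20 to 58 mm above the underside: pinch it across y. z up.
- stamp_oblong_mid (a point): Stamp, oblong block, 76 mm along its x axis and 36 mm along y (40 to 115 g). Dark wooden block, pale grip; upright on the kraft mat. Point: on its axis, half-way up, 29 mm above the underside (58 mm tall). Block 20 mm high; on it a centred bar grip, 34 mm long (stamp's x), 18 mm thick (y), from 20 to 58 mm above the underside: pinch it across y. z up.
- nest_round_large: Fixed plywood plate 104 x 104 x 14 mm with a central recess lined with grey felt: round, 80 mm diameter, 8 mm deep (8 mm of play all round its stamp). Origin: centre of the underside; recess floor 6 mm above it, rim 14 mm; z up. Four such plates lie 2 by 2, centres 108 mm apart, in a low wooden organiser whose walls end 2 mm above the rims.
- nest_round_small: Fixed plywood plate 104 x 104 x 14 mm with a central recess lined with grey felt: round, 58 mm diameter, 8 mm deep (8 mm of play all round its stamp). Origin: centre of the underside; recess floor 6 mm above it, rim 14 mm; z up. Four such plates lie 2 by 2, centres 108 mm apart, in a low wooden organiser whose walls end 2 mm above the rims.
- nest_square: Fixed plywood plate 104 x 104 x 14 mm with a central recess lined with grey felt: square, 66 x 66 mm, sides along its x and y axes, 8 mm deep (8 mm of play all round its stamp). Origin: centre of the underside; recess floor 6 mm above it, rim 14 mm; z up. Four such plates lie 2 by 2, centres 108 mm apart, in a low wooden organiser whose walls end 2 mm above the rims.
- nest_oblong: Fixed plywood plate 104 x 104 x 14 mm with a central recess lined with grey felt: oblong, 92 mm along its x axis and 52 mm along y, 8 mm deep (8 mm of play all round its stamp). Origin: centre of the underside; recess floor 6 mm above it, rim 14 mm; z up. Four such plates lie 2 by 2, centres 108 mm apart, in a low wooden organiser whose walls end 2 mm above the rims.
- bead_jar_mid (a point): Bystander: low clear jar with a metal cap, 38 mm diameter, 46 mm tall, standing on the mat in the middle between the four stamps, about 100 mm from each. Point: its centre, 23 mm up.
- glue_bottle_mid (a point): Bystander: white glue bottle with a yellow cap, 34 mm diameter, 100 mm tall, standing on the mat beyond the stamps. Point: its centre, 50 mm up.
Things that resemble listed ones, but are neither listed nor needed, are in the scene too. What is shaped like the part that bears stamp_square_mid but orange is not meant.

How it is judged:
At the end, for the whole second after the job is handed in: Each of the four stamps rests in its own matching recess, sole on the recess floor (within 4 mm), centre within 12.5 mm of the recess centre, upright within 0.1 rad, released and at rest (horizontal distance between stamp_round_large_mid and nest_round_large below 0.0125 m and z of stamp_round_large_mid in the frame of nest_round_large below 0.039 m and angle between each of stamp_round_large_mid, stamp_round_small_mid, stamp_square_mid, stamp_oblong_mid's own z axis and vertical below 0.1 rad and linear speed of each of stamp_round_large, stamp_round_small, stamp_square, stamp_oblong below 0.02 m/s and contact force between each of stamp_round_large, stamp_round_small, stamp_square, stamp_oblong and the fingers below 0.05 N and horizontal distance between stamp_round_small_mid and nest_round_small below 0.0125 m and z of stamp_round_small_mid in the frame of nest_round_small below 0.039 m and horizontal distance between stamp_square_mid and nest_square below 0.0125 m and z of stamp_square_mid in the frame of nest_square below 0.039 m and horizontal distance between stamp_oblong_mid and nest_oblong below 0.0125 m and z of stamp_oblong_mid in the frame of nest_oblong below 0.039 m); the robot touches nothing.
It fails at once if a stamp is let fall: touched by nothing while its underside is more than 5 cm above the table ((contact force between stamp_round_large and anything else below 0.01 N and height (world z) of stamp_round_large_mid above 0.079 m) or (contact force between stamp_round_small and anything else below 0.01 N and height (world z) of stamp_round_small_mid above 0.079 m) or (contact force between stamp_square and anything else below 0.01 N and height (world z) of stamp_square_mid above 0.079 m) or (contact force between stamp_oblong and anything else below 0.01 N and height (world z) of stamp_oblong_mid above 0.079 m)).
It fails at once if the bead jar is shoved more than 3 cm or knocked over (distance of bead_jar_mid from where it was at the start of the episode above 0.03 m or angle between bead_jar_mid's own z axis and vertical above 0.5 rad).
It fails at once if the glue bottle is shoved more than 3 cm or knocked over (distance of glue_bottle_mid from where it was at the start of the episode above 0.03 m or angle between glue_bottle_mid's own z axis and vertical above 0.5 rad).
It also fails if it takes over 102 s, if anything falls off the work surface, if the arm or the gripper's body presses on something with over 40 N, if the wrist force passes 120 N, or if a joint passes its speed limit or range.

## Working session

There is one attempt and no reset: what is moved stays moved. The work goes in short steps, Python scripts to look and compute and a tool call to move; the robot and the scene stay as the last step left them, time stands still between calls to the robot, and variables do not carry over. Pictures are saved under pics/ and viewed, and the job is handed in when it is done.

Besides the shell and the picture viewer there is one more tool, called after ">>>" as name([rows], argument=value, ...), one row to a line, values as JSON. move_arm: Moves the arm, as the interface text tells. Its arguments: {"type":"object","properties":{"series":{"type":"array","items":{"type":"object","properties":{"grip":{"type":"number"},"x":{"type":"number"},"y":{"type":"number"},"z":{"type":"number"},"wx":{"type":"number"},"wy":{"type":"number"},"wz":{"type":"number"}}}},"squeeze":{"type":"number"}},"required":["series"]}

```bash
ls; mkdir -p pics
python3 - <<'E'
from bench import sensors, viewer, ctrl
import cv2,pickle
print(sensors.sense())
for n in ("top","side"):
    p=viewer.camera(n)
    cv2.imwrite(f"pics/{n}0.png",p["img"])
    pickle.dump(p,open(f"pics/{n}0.pkl","wb"))
    print(n,p["shot"],p["intrinsics"],p["world_from_camera"])
    for k in ["stamp_round_large_mid","stamp_round_small_mid","stamp_square_mid","stamp_oblong_mid","nest_round_large","nest_round_small","nest_square","nest_oblong","bead_jar_mid","glue_bottle_mid"]:
        for d in viewer.find_in(p,k)[:4]: print(k,d)
print(sensors.sense()["clock"])
E
```

```text
pics
{'clock': 0.0, 'joint_pos': array([ 1.04551310e+00,  5.28492881e-01,  1.43387905e+00, -2.93702074e-05,
        1.18142852e+00, -1.78498983e-01]), 'joint_vel': array([ 2.27365149e-04,  6.11511513e-04, -9.48649225e-05,  9.60429450e-04,
        1.01790090e-03, -1.59372509e-03]), 'joint_torque': array([ 8.57694681e-05, -4.40053153e+01, -1.76592869e+01,  6.33250899e-02,
        5.82872238e-02, -1.83686871e-04]), 'tcp_pos': array([0.21202787, 0.58715654, 0.22156264]), 'orientation': array([-0.54185752, -3.09376204,  0.00326943]), 'ft_force': array([-0.25204054,  0.11814499,  0.38634215]), 'moment': array([-0.02298377, -0.01953309, -0.0121857 ]), 'finger_gap': 0.08680711480640944}
top 1 [[372.52801534   0.         322.18967394]
 [  0.         372.52801534 194.91480309]
 [  0.           0.           1.        ]] [[ 0.02162742 -0.98292908  0.18270929  0.42663197]
 [-0.99953503 -0.02518724 -0.01718523  0.00233203]
 [ 0.02149381 -0.18225267 -0.98301678  0.6873677 ]
 [ 0.          0.          0.          1.        ]]
stamp_round_small_mid {'at': [0.4579, 0.2387, 0.0394], 'p': 0.62}
stamp_sq
[... 1078 characters left out ...]
979, 0.2435, 0.0217], 'p': 0.71}
stamp_round_small_mid {'at': [0.4597, 0.2357, 0.03], 'p': 0.65}
stamp_square_mid {'at': [0.4495, 0.1044, 0.0212], 'p': 0.93}
stamp_square_mid {'at': [0.3402, -0.1389, 0.0192], 'p': 0.84}
stamp_square_mid {'at': [0.3597, -0.0396, 0.0206], 'p': 0.68}
stamp_oblong_mid {'at': [0.581, 0.0999, 0.0237], 'p': 0.83}
stamp_oblong_mid {'at': [0.461, 0.2339, 0.0324], 'p': 0.41}
nest_round_large {'at': [0.6025, -0.243, 0.0192], 'p': 0.77}
nest_round_small {'at': [0.5043, -0.1268, 0.0158], 'p': 0.59}
nest_square {'at': [0.4936, -0.2373, 0.0175], 'p': 0.66}
nest_oblong {'at': [0.6081, -0.1328, 0.0155], 'p': 0.8}
glue_bottle_mid {'at': [0.6817, 0.154, 0.0522], 'p': 0.74}
1.1
```

View pics/top0.png

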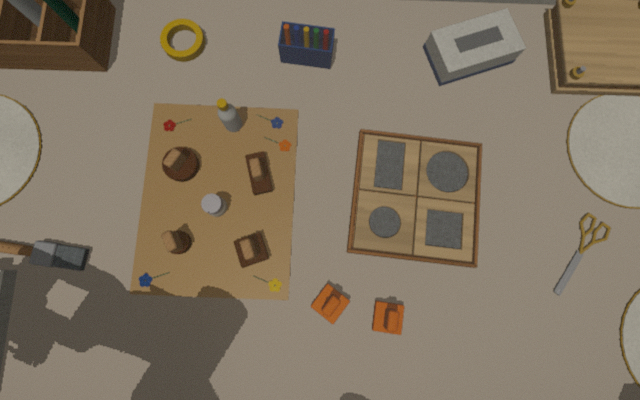

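View pics/side0.png

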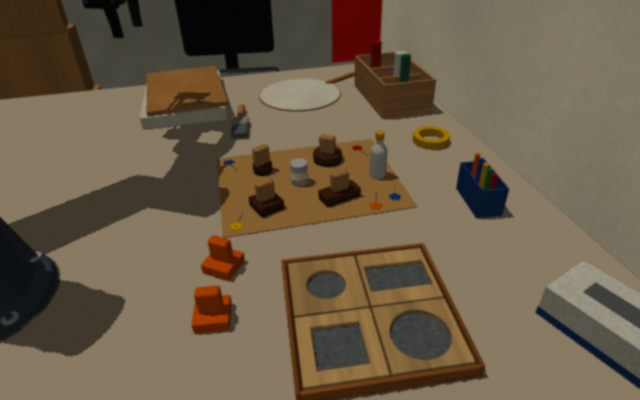

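The stamps in the top view are: large round at (180,162), small round at (177,241), square at (252,249) and oblong at (259,173). The jar is at (213,204) and the glue bottle at (230,118). In the organiser, the oblong recess is at (390,164), large round (447,171), small round (385,222) and square (444,229).

These could be taken for the square stamp: the dark one at (252,249), and the orange ones at (330,302) and (389,318). I choose the dark wooden one on the mat. Next I'll measure and check it in a crop.

```bash
cat > h.py <<'E'
import numpy as np, cv2
def cloud(p):
    K=p["intrinsics"];T=p["world_from_camera"];z=p["range_z"].astype(float)
    v,u=np.mgrid[:z.shape[0],:z.shape[1]]
    c=np.stack([(u-K[0,2])/K[0,0]*z,(v-K[1,2])/K[1,1]*z,z],-1)
    w=c@T[:3,:3].T+T[:3,3]; w[z<=0]=np.nan
    return w
def rect(P):
    (cx,cy),(a,b),ang=cv2.minAreaRect((P*1000).astype(np.float32))
    if a<b: a,b,ang=b,a,ang+90
    return round(cx,1),round(cy,1),round(a,1),round(b,1),round((ang+90)%180-90,1)
def pix(p,P):
    T=np.linalg.inv(p["world_from_camera"]);c=T[:3,:3]@P+T[:3,3];q=p["intrinsics"]@c
    return q[:2]/q[2]
E
python3 - <<'E'
from h import *; import pickle
S={"RL":(.598,.243),"RS":(.459,.237),"SQ":(.450,.107),"OB":(.582,.101)}
p=pickle.load(open("pics/top0.pkl","rb"))
cv2.imwrite("pics/crop0.png",cv2.resize(p["img"][95:305,130:500],None,fx=2.1,fy=2.1,interpolation=cv2.INTER_CUBIC))
for n in ("top","side"):
    p=pickle.load(open(f"pics/{n}0.pkl","rb"));w=cloud(p)
    m=(w[...,0]>.4)&(w[...,0]<.65)&(w[...,1]>.05)&(w[...,1]<.3)&(w[...,2]<.012)
    print(n,"mat z",np.median(w[m][:,2]))
    for k,(x,y) in S.items():
        d=np.hypot(w[...,0]-x,w[...,1]-y)<.045
        g=w[d&(w[...,2]>.050)]; b=w[d&(w[...,2]>.014)&(w[...,2]<.025)]
        print(k,"grip",len(g),rect(g[:,:2]),"ztop",np.round(np.median(g[:,2]),4),"all",rect(w[d&(w[...,2]>.012)][:,:2]))
    for nm,(x,y) in {"jar":(.523,.178),"glue":(.681,.158)}.items():
        d=(np.hypot(w[...,0]-x,w[...,1]-y)<.035)&(w[...,2]>.03);print(nm,rect(w[d][:,:2]),np.nanmax(w[d][:,2]))
    # recesses
    hsv=cv2.cvtColor(p["img"],cv2.COLOR_BGR2HSV)
    m=((hsv[...,1]<70)&(w[...,0]>.42)&(w[...,0]<.68)&(w[...,1]>-.31)&(w[...,1]<-.06)&(w[...,2]<.012)).astype(np.uint8)
    c,l,s,ce=cv2.connectedComponentsWithStats(m)
    for i in range(1,c):
        if s[i,4]>200: 
            P=w[l==i]; print("rec",ce[i].round(),rect(P[:,:2]),P.mean(0).round(4))
    m=(w[...,0]>.42)&(w[...,0]<.68)&(w[...,1]>-.33)&(w[...,1]<-.04)&(w[...,2]>.009)&(w[...,2]<.03)
    print("org",rect(w[m][:,:2]),np.median(w[m][:,2]))
E
```

```text
top mat z 0.0031851237932484233
RL grip 231 (603.9, 253.3, 33.7, 18.0, -31.0) ztop 0.0603 all (603.6, 253.6, 62.4, 62.3, 47.5)
RS grip 245 (460.7, 244.7, 34.0, 18.0, 25.6) ztop 0.0602 all (460.9, 240.6, 40.6, 34.1, 8.6)
SQ grip 229 (450.1, 114.6, 33.9, 18.2, 21.0) ztop 0.0607 all (450.3, 114.6, 50.2, 50.1, 20.8)
OB grip 211 (590.8, 108.5, 34.5, 18.1, 15.1) ztop 0.0604 all (588.6, 107.8, 72.3, 36.0, 14.6)
jar (527.0, 182.4, 34.1, 33.5, 61.8) 0.053638296441459565
glue (684.8, 161.1, 33.2, 27.1, -57.7) 0.1059793046117885
rec [352. 164.] (591.2, -68.2, 177.3, 15.9, -0.4) [ 0.6168 -0.0659  0.0013]
rec [453. 137.] (673.8, -245.7, 128.3, 12.3, -90.0) [ 0.6754 -0.2622  0.0015]
rec [418. 259.] (488.5, -185.3, 249.3, 137.5, -89.9) [ 0.4393 -0.1868  0.0013]
org (554.1, -182.1, 232.2, 232.1, 84.5) 0.02052251053313059
side mat z 0.001627133214909704
RL grip 104 (601.8, 251.6, 32.6, 17.6, -29.8) ztop 0.0579 all (601.1, 249.0, 63.4, 56.7, -12.5)
RS grip 123 (458.4, 242.8, 33.3, 18.0, 26.4) ztop 0.0572 all (459.3, 237.9, 41.4, 29.1, 5.0)
SQ grip 160 (448.1, 113.0, 33.2, 18.6, 24.5) ztop 0.0581 all (448.4, 113.4, 51.4, 51.2, -69.5)
OB grip 150 (588.3, 107.2, 32.9, 20.1, 16.9) ztop 0.0581 all (587.5, 107.0, 74.2, 38.6, 15.3)
jar (525.0, 181.4, 34.5, 34.5, -49.2) 0.04948806866597488
glue (684.5, 158.9, 30.0, 29.4, -55.7) 0.10350265600920078
rec [396. 277.] (614.0, -129.2, 89.0, 44.4, -5.1) [ 0.6125 -0.1291  0.0114]
rec [422. 335.] (607.1, -237.6, 72.7, 64.5, 81.4) [ 0.6073 -0.2381  0.0114]
rec [338. 346.] (495.3, -226.6, 63.7, 60.4, -6.2) [ 0.4945 -0.2264  0.0113]
org (552.6, -182.1, 234.3, 232.1, 84.5) 0.019068076923305588
```

```bash
python3 -c "
import cv2
a=cv2.imread('pics/side0.png')[120:240,200:420]
cv2.imwrite('pics/crops0.png',cv2.resize(a,None,fx=3.5,fy=3.5,interpolation=cv2.INTER_CUBIC))"
```

```text
(no output)
```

View pics/crop0.png

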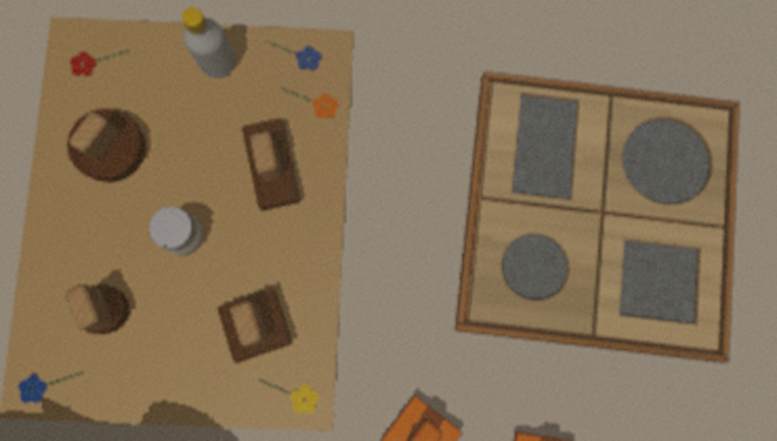

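View pics/crops0.png

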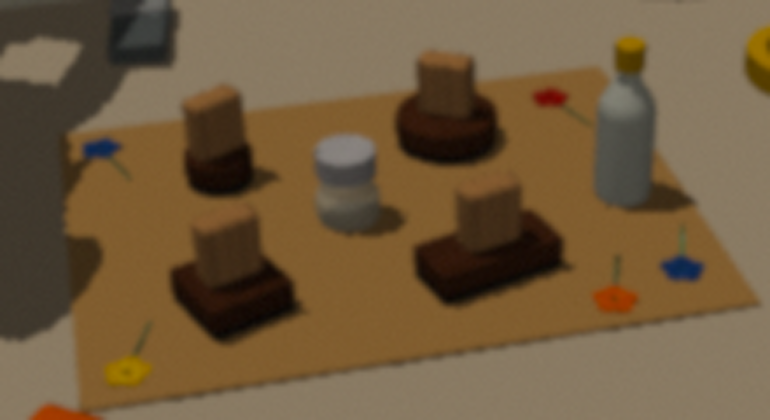

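The crop confirms it: four dark stamps on the mat, and the orange pair lies outside it. Before placing anything I'll check the recess geometry with an overlay on the saved pictures.

Run:
```python
from h import *; import pickle
C=np.array([553.3,-182.1]);a=np.radians(-5.5);R=np.array([[np.cos(a),-np.sin(a)],[np.sin(a),np.cos(a)]])
N={"OB":(54,54),"RL":(54,-54),"RS":(-54,54),"SQ":(-54,-54)}
out=[]
for n in ("top","side"):
    p=pickle.load(open(f"pics/{n}0.pkl","rb"));f=5
    x0,y0,x1,y1=(340,120,500,275) if n=="top" else (270,235,490,400)
    f=4 if n=="top" else 3
    im=cv2.resize(p["img"][y0:y1,x0:x1],None,fx=f,fy=f,interpolation=cv2.INTER_CUBIC)
    w=cloud(p)
    for k,o in N.items():
        c=C+R@np.array(o)
        if n=="top": print(k,c.round(1))
        d=np.hypot(w[...,0]*1000-c[0],w[...,1]*1000-c[1])
        q=np.hypot(w[...,0]*1000-c[0],w[...,1]*1000-c[1])
        print(n,k,"floor z",np.nanmedian(w[...,2][d<15]).round(4),"rim",np.nanmedian(w[...,2][(d>48)&(d<52)]).round(4))
        t=np.linspace(0,2*np.pi,60)
        if k=="RL":P=40*np.c_[np.cos(t),np.sin(t)]
        elif k=="RS":P=29*np.c_[np.cos(t),np.sin(t)]
        else:
            h=(33,33) if k=="SQ" else (46,26)
            P=np.array([(1,1),(-1,1),(-1,-1),(1,-1),(1,1)])*h
        W=[np.append(c+R@v,18+(1.5 if n=="top" else 0))/1000 for v in P]
        px=np.array([(pix(p,v)-(x0,y0)+.5)*f for v in W])
        cv2.polylines(im,[px.astype(np.int32)],False,(0,0,255),1)
    cv2.imwrite(f"pics/ov_{n}.png",im)
```

```text
OB [ 612.2 -133.5]
top OB floor z 0.0137 rim 0.021
RL [ 601.9 -241. ]
top RL floor z 0.0136 rim 0.0213
RS [ 504.7 -123.2]
top RS floor z 0.0135 rim 0.0213
SQ [ 494.4 -230.7]
top SQ floor z 0.0136 rim 0.0214
side OB floor z 0.0121 rim 0.0195
side RL floor z 0.0122 rim 0.0198
side RS floor z 0.0122 rim 0.0197
side SQ floor z 0.012 rim 0.0199
```

View pics/ov_top.png

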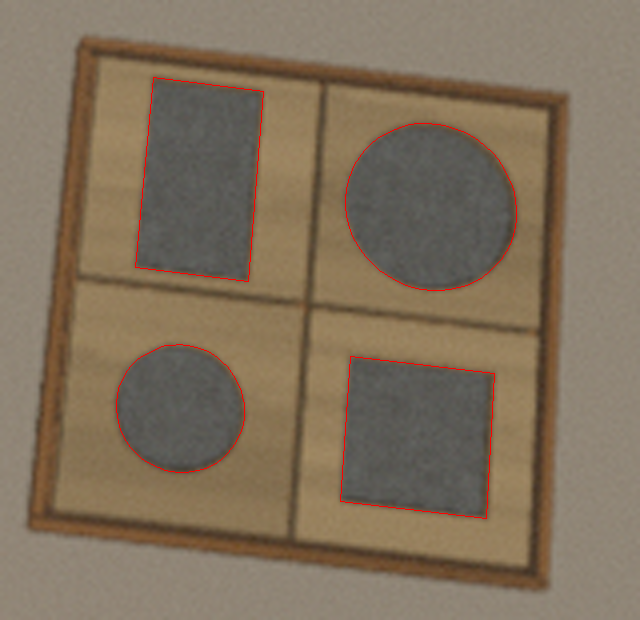

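View pics/ov_side.png

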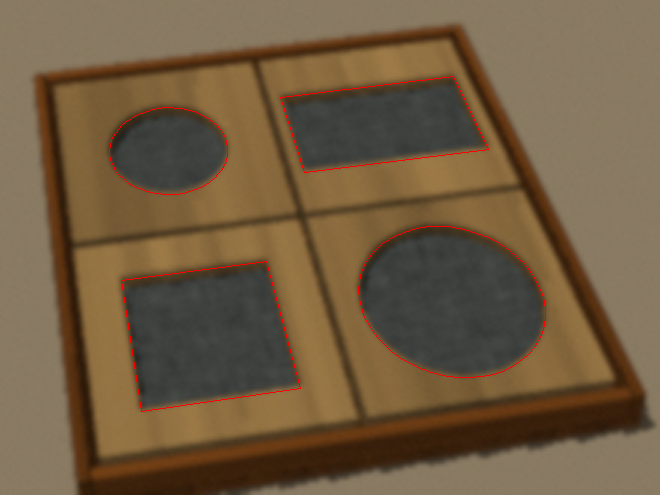

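>>> move_arm([
  {"x":38,"y":-32,"wz":-0.04,"grip":0.6},
  {"x":76,"y":-64,"wz":-0.08,"grip":0.6},
  {"x":114,"y":-96,"wz":-0.12,"grip":0.6},
  {"x":152,"y":-128,"wz":-0.16,"grip":0.6},
  {"x":190,"y":-160,"wz":-0.185,"grip":0.6},
], squeeze=25)

```text
invalid input
```

The overlays fit all four recesses in both views. The recess floor is about 10.5 mm above the mat. The move call was refused, so I'll retry with every key in each row.

>>> move_arm([
  {"x":38,"y":-32,"z":0,"wx":0,"wy":0,"wz":-0.04,"grip":0.6},
  {"x":76,"y":-64,"z":0,"wx":0,"wy":0,"wz":-0.08,"grip":0.6},
  {"x":114,"y":-96,"z":0,"wx":0,"wy":0,"wz":-0.12,"grip":0.6},
  {"x":152,"y":-128,"z":0,"wx":0,"wy":0,"wz":-0.16,"grip":0.6},
  {"x":190,"y":-160,"z":0,"wx":0,"wy":0,"wz":-0.185,"grip":0.6},
], squeeze=25)

```text
clock: 1.6
tcp_pos: [0.4037, 0.4265, 0.2227]
orientation: [0.827, 3.031, 0.001]
ft_force: [0.3, 0.6, -0.9]
finger_gap: 0.0566
```

>>> move_arm([
  {"x":36,"y":-32,"z":0,"wx":0,"wy":0,"wz":0,"grip":0.6},
  {"x":72,"y":-64,"z":0,"wx":0,"wy":0,"wz":0,"grip":0.6},
  {"x":108,"y":-96,"z":-10,"wx":0,"wy":0,"wz":0,"grip":0.6},
  {"x":144,"y":-128,"z":-20,"wx":0,"wy":0,"wz":0,"grip":0.6},
  {"x":180,"y":-158,"z":-40,"wx":0,"wy":0,"wz":0,"grip":0.6},
])

```text
clock: 2.1
tcp_pos: [0.5843, 0.269, 0.1841]
orientation: [0.825, 3.028, 0.003]
ft_force: [-0.1, 0.5, 0.1]
finger_gap: 0.0523
```

>>> move_arm([
  {"x":14,"y":-12,"z":-30,"wx":0,"wy":0,"wz":0,"grip":0.6},
  {"x":21,"y":-18,"z":-65,"wx":0,"wy":0,"wz":0,"grip":0.6},
  {"x":21,"y":-18,"z":-98,"wx":0,"wy":0,"wz":0,"grip":0.6},
  {"x":21,"y":-18,"z":-98,"wx":0,"wy":0,"wz":0,"grip":0.6},
  {"x":21,"y":-18,"z":-98,"wx":0,"wy":0,"wz":0,"grip":0.6},
])

```text
clock: 2.6
tcp_pos: [0.6025, 0.2524, 0.0848]
orientation: [-0.825, -3.03, 0.001]
ft_force: [1.0, 0.6, 1.3]
finger_gap: 0.0522
```

Run:
```python
from bench import sensors, viewer
import cv2
p=viewer.camera("side");cv2.imwrite("pics/s1.png",cv2.resize(p["img"][60:260,180:460],None,fx=2.8,fy=2.8))
print(sensors.sense()["tcp_pos"])
```

```text
[0.60355219 0.25287119 0.08621147]
```

View pics/s1.png

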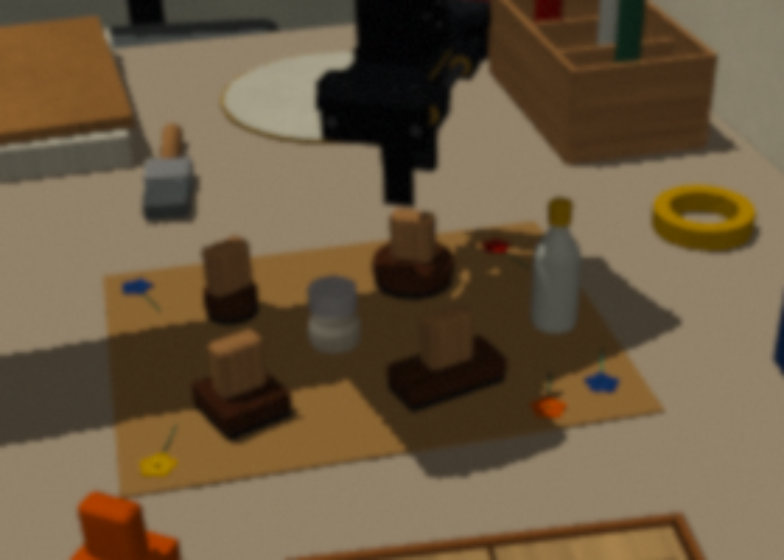

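The fingers are right above the large round stamp (pixel 410,235), and the glue bottle stands clear at (558,265). I'll lower and close.

>>> move_arm([
  {"x":0,"y":0,"z":-27,"wx":0,"wy":0,"wz":0,"grip":0.6},
  {"x":0,"y":0,"z":-54,"wx":0,"wy":0,"wz":0,"grip":0.6},
  {"x":0,"y":0,"z":-54,"wx":0,"wy":0,"wz":0,"grip":0.6},
  {"x":0,"y":0,"z":-54,"wx":0,"wy":0,"wz":0,"grip":0},
  {"x":0,"y":0,"z":-54,"wx":0,"wy":0,"wz":0,"grip":0},
])

```text
clock: 3.15
tcp_pos: [0.6045, 0.2531, 0.0335]
orientation: [0.824, 3.027, 0.003]
ft_force: [-0.3, -0.9, -0.6]
finger_gap: 0.0428
```

>>> move_arm([
  {"x":0,"y":0,"z":0,"wx":0,"wy":0,"wz":0,"grip":0},
  {"x":0,"y":0,"z":0,"wx":0,"wy":0,"wz":0,"grip":0},
  {"x":0,"y":0,"z":0,"wx":0,"wy":0,"wz":0,"grip":0},
  {"x":0,"y":0,"z":0,"wx":0,"wy":0,"wz":0,"grip":0},
  {"x":0,"y":0,"z":0,"wx":0,"wy":0,"wz":0,"grip":0},
])

```text
clock: 3.65
tcp_pos: [0.6033, 0.2526, 0.0317]
orientation: [0.825, 3.03, 0.001]
ft_force: [0.6, 1.3, 4.7]
finger_gap: 0.0176
```

>>> move_arm([
  {"x":0,"y":0,"z":25,"wx":0,"wy":0,"wz":0,"grip":0},
  {"x":0,"y":0,"z":60,"wx":0,"wy":0,"wz":0,"grip":0},
  {"x":0,"y":0,"z":80,"wx":0,"wy":0,"wz":0,"grip":0},
  {"x":0,"y":-30,"z":80,"wx":0,"wy":0,"wz":0,"grip":0},
  {"x":0,"y":-73,"z":80,"wx":0,"wy":0,"wz":0,"grip":0},
])

```text
clock: 4.15
tcp_pos: [0.6029, 0.1806, 0.1116]
orientation: [0.819, 3.031, 0.002]
ft_force: [1.3, -0.7, -1.2]
finger_gap: 0.0179
```

Run:
```python
from bench import sensors, viewer
import cv2
p=viewer.camera("side");cv2.imwrite("pics/s2.png",cv2.resize(p["img"][60:260,180:460],None,fx=2.8,fy=2.8))
print(sensors.sense())
```

```text
{'clock': 4.2, 'joint_pos': array([ 0.10297212,  0.66766318,  1.5202781 , -0.00645435,  0.95594993,
       -0.93210789]), 'joint_vel': array([ 0.02863834,  0.03041821, -0.02413986,  0.03626464,  0.02481232,
        0.12107312]), 'joint_torque': array([  9.85675156, -48.5693264 , -15.70401371,   1.52958881,
        -0.24527776,  -0.10473092]), 'tcp_pos': array([0.6022654 , 0.17220871, 0.11074939]), 'orientation': array([-0.82575958, -3.03087097,  0.00902026]), 'ft_force': array([-0.47499201, -3.79310696, -0.59557832]), 'moment': array([-0.21004019,  0.03294847,  0.04297328]), 'finger_gap': 0.017962669269414682}
```

View pics/s2.png

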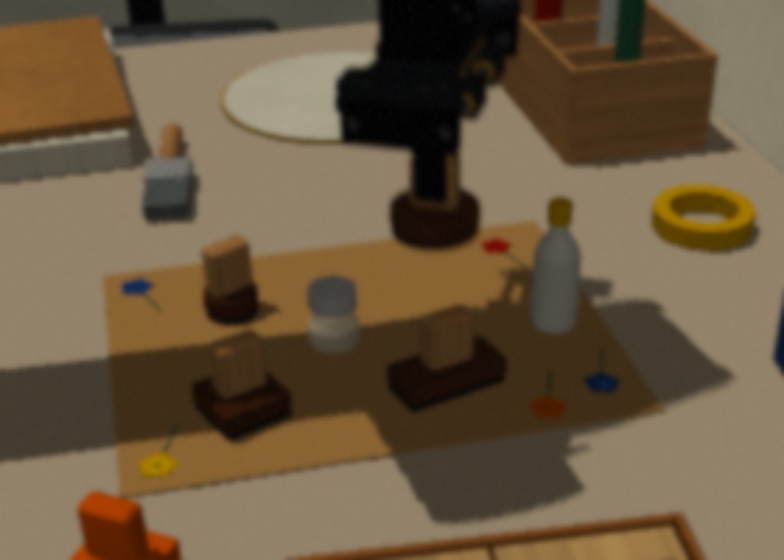

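The large round stamp is held upright at (435,205). I'll carry it to its recess.

>>> move_arm([
  {"x":0,"y":-46,"z":0,"wx":0,"wy":0,"wz":0,"grip":0},
  {"x":0,"y":-92,"z":0,"wx":0,"wy":0,"wz":0,"grip":0},
  {"x":0,"y":-138,"z":0,"wx":0,"wy":0,"wz":0,"grip":0},
  {"x":0,"y":-184,"z":0,"wx":0,"wy":0,"wz":0,"grip":0},
  {"x":0,"y":-230,"z":0,"wx":0,"wy":0,"wz":0,"grip":0},
])

```text
clock: 4.7
tcp_pos: [0.602, -0.0524, 0.1103]
orientation: [-0.825, -3.03, 0.0]
ft_force: [0.8, -0.0, -0.4]
finger_gap: 0.0175
```

>>> move_arm([
  {"x":0,"y":-46,"z":0,"wx":0,"wy":0,"wz":0,"grip":0},
  {"x":0,"y":-92,"z":0,"wx":0,"wy":0,"wz":0,"grip":0},
  {"x":0,"y":-138,"z":0,"wx":0,"wy":0,"wz":0,"grip":0},
  {"x":0,"y":-175,"z":0,"wx":0,"wy":0,"wz":0,"grip":0},
  {"x":-1,"y":-190,"z":0,"wx":0,"wy":0,"wz":0,"grip":0},
])

```text
clock: 5.2
tcp_pos: [0.6015, -0.2449, 0.1104]
orientation: [0.831, 3.029, -0.002]
ft_force: [0.2, 0.2, -0.3]
finger_gap: 0.0177
```

>>> move_arm([
  {"x":0,"y":0,"z":-25,"wx":0,"wy":0,"wz":0,"grip":0},
  {"x":0,"y":0,"z":-45,"wx":0,"wy":0,"wz":0,"grip":0},
  {"x":0,"y":0,"z":-52,"wx":0,"wy":0,"wz":0,"grip":0},
  {"x":0,"y":0,"z":-52,"wx":0,"wy":0,"wz":0,"grip":0},
  {"x":0,"y":0,"z":-52,"wx":0,"wy":0,"wz":0,"grip":0},
])

```text
clock: 5.7
tcp_pos: [0.6021, -0.2401, 0.0593]
orientation: [0.824, 3.031, -0.0]
ft_force: [0.0, -0.4, -0.3]
finger_gap: 0.0181
```

Run:
```python
from bench import sensors, viewer
import cv2
p=viewer.camera("side");cv2.imwrite("pics/s3.png",cv2.resize(p["img"][150:400,250:510],None,fx=2.3,fy=2.3))
print(sensors.sense())
```

```text
{'clock': 5.75, 'joint_pos': array([-5.51660316e-01,  7.60857879e-01,  1.48887675e+00,  4.05222495e-05,
        8.90323695e-01, -1.59144093e+00]), 'joint_vel': array([-0.00337766, -0.00931928, -0.00523804,  0.00103915, -0.00185512,
       -0.00025808]), 'joint_torque': array([-2.54780572e-02, -4.88231957e+01, -1.27973172e+01, -3.04394506e-02,
        1.04166549e-01,  1.13358888e-03]), 'tcp_pos': array([ 0.60247807, -0.24041448,  0.05982237]), 'orientation': array([ 8.24001909e-01,  3.03006975e+00, -6.32496962e-04]), 'ft_force': array([-0.01107631,  0.2296399 , -0.85316687]), 'moment': array([-0.03434947, -0.01518165,  0.01262684]), 'finger_gap': 0.017861475101768068}
```

View pics/s3.png

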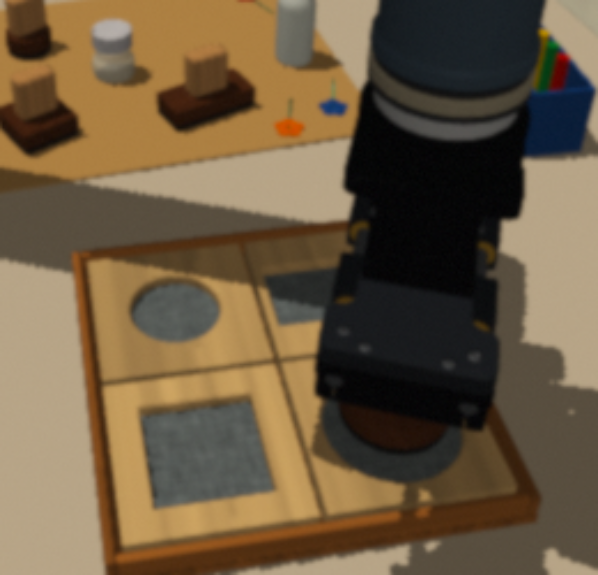

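The stamp is centred over the large round recess at (395,430). I'll lower it slowly.

>>> move_arm([
  {"x":0,"y":0,"z":-6,"wx":0,"wy":0,"wz":0,"grip":0},
  {"x":0,"y":0,"z":-12,"wx":0,"wy":0,"wz":0,"grip":0},
  {"x":0,"y":0,"z":-15,"wx":0,"wy":0,"wz":0,"grip":0},
  {"x":0,"y":0,"z":-16,"wx":0,"wy":0,"wz":0,"grip":0},
  {"x":0,"y":0,"z":-17,"wx":0,"wy":0,"wz":0,"grip":0},
])

```text
clock: 6.25
tcp_pos: [0.6017, -0.2406, 0.0417]
orientation: [-0.826, -3.031, -0.0]
ft_force: [0.3, -0.2, -1.7]
finger_gap: 0.018
```

>>> move_arm([
  {"x":0,"y":0,"z":0,"wx":0,"wy":0,"wz":0,"grip":0},
  {"x":0,"y":0,"z":0,"wx":0,"wy":0,"wz":0,"grip":0},
  {"x":0,"y":0,"z":-1,"wx":0,"wy":0,"wz":0,"grip":0},
  {"x":0,"y":0,"z":-1,"wx":0,"wy":0,"wz":0,"grip":0},
  {"x":0,"y":0,"z":-1,"wx":0,"wy":0,"wz":0,"grip":0},
])

```text
clock: 6.75
tcp_pos: [0.6019, -0.2408, 0.0416]
orientation: [0.825, 3.031, -0.0]
ft_force: [-1.4, 0.2, 4.2]
finger_gap: 0.0176
```

There is about 4 N of contact, so the stamp is on the floor. I'll release and back off.

>>> move_arm([
  {"x":0,"y":0,"z":0,"wx":0,"wy":0,"wz":0,"grip":0.5},
  {"x":0,"y":0,"z":0,"wx":0,"wy":0,"wz":0,"grip":0.5},
  {"x":0,"y":0,"z":0,"wx":0,"wy":0,"wz":0,"grip":0.5},
  {"x":0,"y":0,"z":20,"wx":0,"wy":0,"wz":0,"grip":0.5},
  {"x":0,"y":0,"z":60,"wx":0,"wy":0,"wz":0,"grip":0.5},
])

```text
clock: 7.25
tcp_pos: [0.5992, -0.2392, 0.0978]
orientation: [-0.824, -3.023, -0.004]
ft_force: [0.7, 0.4, 0.6]
finger_gap: 0.0422
```

>>> move_arm([
  {"x":0,"y":30,"z":20,"wx":0,"wy":0,"wz":0.13,"grip":0.5},
  {"x":0,"y":76,"z":20,"wx":0,"wy":0,"wz":0.26,"grip":0.5},
  {"x":0,"y":122,"z":20,"wx":0,"wy":0,"wz":0.39,"grip":0.5},
  {"x":0,"y":168,"z":20,"wx":0,"wy":0,"wz":0.52,"grip":0.5},
  {"x":-6,"y":214,"z":20,"wx":0,"wy":0,"wz":0.65,"grip":0.5},
])

```text
clock: 7.75
tcp_pos: [0.5963, -0.0251, 0.121]
orientation: [-0.193, 3.134, -0.0]
ft_force: [0.1, 0.5, -0.6]
finger_gap: 0.0437
```

>>> move_arm([
  {"x":-3,"y":46,"z":0,"wx":0,"wy":0,"wz":0.1,"grip":0.5},
  {"x":-6,"y":92,"z":0,"wx":0,"wy":0,"wz":0.144,"grip":0.5},
  {"x":-6.5,"y":125,"z":-10,"wx":0,"wy":0,"wz":0.144,"grip":0.5},
  {"x":-6.5,"y":135,"z":-30,"wx":0,"wy":0,"wz":0.144,"grip":0.5},
  {"x":-6.5,"y":135,"z":-36,"wx":0,"wy":0,"wz":0.144,"grip":0.5},
])

```text
clock: 8.25
tcp_pos: [0.5876, 0.1104, 0.0832]
orientation: [0.416, -3.111, -0.001]
ft_force: [-0.4, -0.7, 0.3]
finger_gap: 0.0435
```

Run:
```python
from bench import sensors, viewer
import cv2
p=viewer.camera("side");cv2.imwrite("pics/s4.png",cv2.resize(p["img"][100:400,180:500],None,fx=2,fy=2))
print(sensors.sense()['tcp_pos'],sensors.sense()['orientation'])
```

```text
[0.58758622 0.10905978 0.0828503 ] [ 4.13157175e-01 -3.11026900e+00 -4.98273052e-04]
```

View pics/s4.png

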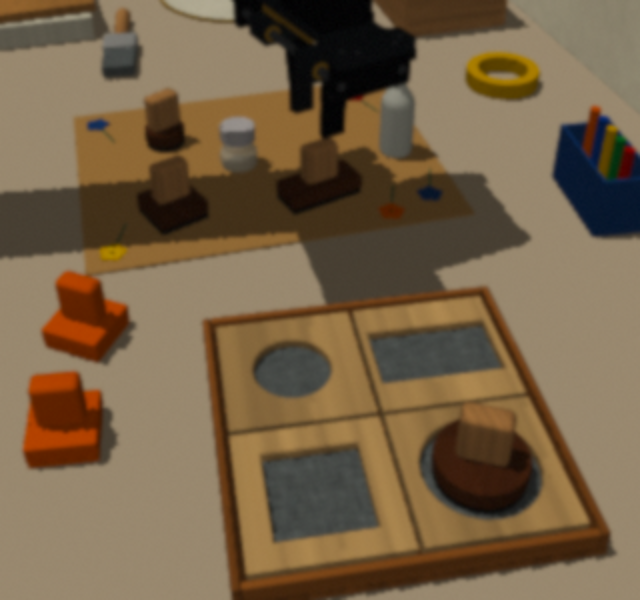

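The large round stamp sits flat in its recess at (482,470), and the gripper is above the oblong stamp at (320,165). Lowering and gripping.

>>> move_arm([
  {"x":0,"y":0,"z":-26,"wx":0,"wy":0,"wz":0,"grip":0.5},
  {"x":0,"y":0,"z":-52,"wx":0,"wy":0,"wz":0,"grip":0.5},
  {"x":0,"y":0,"z":-52,"wx":0,"wy":0,"wz":0,"grip":0.5},
  {"x":0,"y":0,"z":-52,"wx":0,"wy":0,"wz":0,"grip":0},
  {"x":0,"y":0,"z":-52,"wx":0,"wy":0,"wz":0,"grip":0},
])

```text
clock: 8.8
tcp_pos: [0.5905, 0.1076, 0.0343]
orientation: [-0.409, 3.112, -0.001]
ft_force: [-0.8, -0.1, -0.5]
finger_gap: 0.0346
```

>>> move_arm([
  {"x":0,"y":0,"z":0,"wx":0,"wy":0,"wz":0,"grip":0},
  {"x":0,"y":0,"z":0,"wx":0,"wy":0,"wz":0,"grip":0},
  {"x":0,"y":0,"z":0,"wx":0,"wy":0,"wz":0,"grip":0},
  {"x":0,"y":0,"z":0,"wx":0,"wy":0,"wz":0,"grip":0},
  {"x":0,"y":0,"z":0,"wx":0,"wy":0,"wz":0,"grip":0},
])

```text
clock: 9.3
tcp_pos: [0.5898, 0.1084, 0.0338]
orientation: [-0.411, 3.113, -0.0]
ft_force: [-0.8, 1.1, 5.4]
finger_gap: 0.0179
```

>>> move_arm([
  {"x":0,"y":0,"z":25,"wx":0,"wy":0,"wz":0,"grip":0},
  {"x":0,"y":0,"z":60,"wx":0,"wy":0,"wz":0,"grip":0},
  {"x":0,"y":-30,"z":75,"wx":0,"wy":0,"wz":-0.1,"grip":0},
  {"x":5,"y":-76,"z":75,"wx":0,"wy":0,"wz":-0.2,"grip":0},
  {"x":10,"y":-122,"z":75,"wx":0,"wy":0,"wz":-0.3,"grip":0},
])

```text
clock: 9.8
tcp_pos: [0.5993, -0.0141, 0.1086]
orientation: [0.062, 3.14, -0.0]
ft_force: [0.2, 0.7, -1.0]
finger_gap: 0.0177
```

>>> move_arm([
  {"x":5,"y":-46,"z":0,"wx":0,"wy":0,"wz":-0.058,"grip":0},
  {"x":10,"y":-90,"z":0,"wx":0,"wy":0,"wz":-0.058,"grip":0},
  {"x":12.5,"y":-119.5,"z":0,"wx":0,"wy":0,"wz":-0.058,"grip":0},
  {"x":12.5,"y":-119.5,"z":-25,"wx":0,"wy":0,"wz":-0.058,"grip":0},
  {"x":12.5,"y":-119.5,"z":-47,"wx":0,"wy":0,"wz":-0.058,"grip":0},
])

```text
clock: 10.3
tcp_pos: [0.6118, -0.1349, 0.0604]
orientation: [0.154, 3.137, -0.0]
ft_force: [-0.2, 0.0, -1.1]
finger_gap: 0.0179
```

Run:
```python
from bench import sensors, viewer
import cv2
p=viewer.camera("side");cv2.imwrite("pics/s5.png",cv2.resize(p["img"][150:400,250:510],None,fx=2.3,fy=2.3))
s=sensors.sense();print(s['tcp_pos'],s['orientation'],s['ft_force'],s['finger_gap'])
```

```text
[ 0.60884187 -0.13313957  0.05627275] [-0.15301615 -3.1311769  -0.00389363] [-1.34871034  0.47015348 -2.88789301] 0.01792213747568041
```

View pics/s5.png

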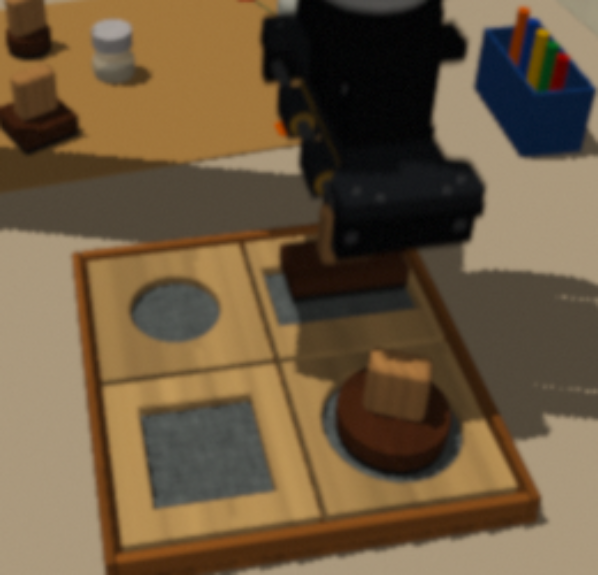

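The oblong block is aligned with its recess at (340,290). Lowering.

>>> move_arm([
  {"x":0,"y":0,"z":-6,"wx":0,"wy":0,"wz":0,"grip":0},
  {"x":0,"y":0,"z":-12,"wx":0,"wy":0,"wz":0,"grip":0},
  {"x":0,"y":0,"z":-15,"wx":0,"wy":0,"wz":0,"grip":0},
  {"x":0,"y":0,"z":-17,"wx":0,"wy":0,"wz":0,"grip":0},
  {"x":0,"y":0,"z":-17,"wx":0,"wy":0,"wz":0,"grip":0},
])

```text
clock: 10.85
tcp_pos: [0.612, -0.133, 0.0442]
orientation: [0.15, 3.138, -0.0]
ft_force: [0.6, 0.0, -0.6]
finger_gap: 0.0179
```

>>> move_arm([
  {"x":0,"y":0,"z":0,"wx":0,"wy":0,"wz":0,"grip":0},
  {"x":0,"y":0,"z":-1,"wx":0,"wy":0,"wz":0,"grip":0},
  {"x":0,"y":0,"z":-1,"wx":0,"wy":0,"wz":0,"grip":0},
  {"x":0,"y":0,"z":-1,"wx":0,"wy":0,"wz":0,"grip":0},
  {"x":0,"y":0,"z":-1,"wx":0,"wy":0,"wz":0,"grip":0},
])

```text
clock: 11.35
tcp_pos: [0.6122, -0.1332, 0.0438]
orientation: [0.15, 3.137, -0.0]
ft_force: [-0.2, 1.1, 4.8]
finger_gap: 0.0178
```

>>> move_arm([
  {"x":0,"y":0,"z":0,"wx":0,"wy":0,"wz":0,"grip":0.5},
  {"x":0,"y":0,"z":0,"wx":0,"wy":0,"wz":0,"grip":0.5},
  {"x":0,"y":0,"z":0,"wx":0,"wy":0,"wz":0,"grip":0.5},
  {"x":0,"y":0,"z":25,"wx":0,"wy":0,"wz":0,"grip":0.5},
  {"x":0,"y":0,"z":70,"wx":0,"wy":0,"wz":0,"grip":0.5},
])

```text
clock: 11.85
tcp_pos: [0.6088, -0.1322, 0.1098]
orientation: [-0.15, -3.129, -0.005]
ft_force: [-0.1, -1.0, -0.5]
finger_gap: 0.0421
```

>>> move_arm([
  {"x":-17,"y":42,"z":7,"wx":0,"wy":0,"wz":0.11,"grip":0.5},
  {"x":-34,"y":84,"z":7,"wx":0,"wy":0,"wz":0.22,"grip":0.5},
  {"x":-51,"y":126,"z":7,"wx":0,"wy":0,"wz":0.33,"grip":0.5},
  {"x":-68,"y":168,"z":7,"wx":0,"wy":0,"wz":0.44,"grip":0.5},
  {"x":-85,"y":210,"z":7,"wx":0,"wy":0,"wz":0.55,"grip":0.5},
])

```text
clock: 12.35
tcp_pos: [0.5259, 0.0782, 0.1199]
orientation: [-0.713, 3.059, 0.0]
ft_force: [0.9, -0.1, -0.1]
finger_gap: 0.0435
```

>>> move_arm([
  {"x":-17,"y":42,"z":0,"wx":0,"wy":0,"wz":0,"grip":0.5},
  {"x":-34,"y":84,"z":0,"wx":0,"wy":0,"wz":0,"grip":0.5},
  {"x":-51,"y":126,"z":0,"wx":0,"wy":0,"wz":0,"grip":0.5},
  {"x":-67.5,"y":167.5,"z":0,"wx":0,"wy":0,"wz":0,"grip":0.5},
  {"x":-67.5,"y":167.5,"z":-35,"wx":0,"wy":0,"wz":0,"grip":0.5},
])

```text
clock: 12.85
tcp_pos: [0.4599, 0.2497, 0.0877]
orientation: [-0.715, 3.05, 0.003]
ft_force: [0.4, -0.9, -0.5]
finger_gap: 0.0438
```

Run:
```python
from bench import sensors, viewer
import cv2
p=viewer.camera("side");cv2.imwrite("pics/s6.png",cv2.resize(p["img"][100:400,180:500],None,fx=2,fy=2))
s=sensors.sense();print(s['tcp_pos'],s['orientation'],s['ft_force'],s['finger_gap'])
```

```text
[0.45628049 0.24637091 0.08111588] [ 7.13977646e-01 -3.05520110e+00  4.04577586e-05] [-0.73378211 -0.38459448 -2.00293106] 0.04331370805651014
```

View pics/s6.png

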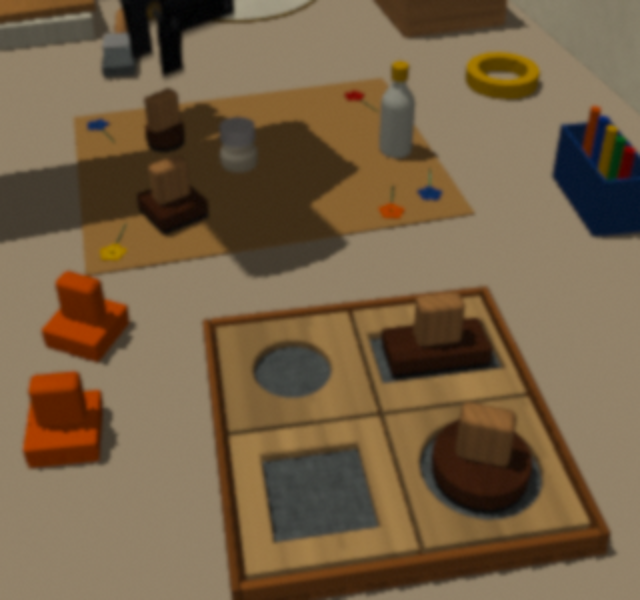

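The oblong and large round stamps are both in place, at (437,345) and (482,470). The gripper is over the small round stamp at (165,115), clear of the jar.

>>> move_arm([
  {"x":0,"y":0,"z":-15,"wx":0,"wy":0,"wz":0,"grip":0.5},
  {"x":0,"y":0,"z":-52,"wx":0,"wy":0,"wz":0,"grip":0.5},
  {"x":0,"y":0,"z":-52,"wx":0,"wy":0,"wz":0,"grip":0.5},
  {"x":0,"y":0,"z":-52,"wx":0,"wy":0,"wz":0,"grip":0},
  {"x":0,"y":0,"z":-52,"wx":0,"wy":0,"wz":0,"grip":0},
])

```text
clock: 13.4
tcp_pos: [0.4602, 0.2442, 0.0342]
orientation: [-0.706, 3.059, 0.0]
ft_force: [0.7, -0.5, -0.4]
finger_gap: 0.0343
```

>>> move_arm([
  {"x":0,"y":0,"z":0,"wx":0,"wy":0,"wz":0,"grip":0},
  {"x":0,"y":0,"z":0,"wx":0,"wy":0,"wz":0,"grip":0},
  {"x":0,"y":0,"z":0,"wx":0,"wy":0,"wz":0,"grip":0},
  {"x":0,"y":0,"z":0,"wx":0,"wy":0,"wz":0,"grip":0},
  {"x":0,"y":0,"z":0,"wx":0,"wy":0,"wz":0,"grip":0},
])

```text
clock: 13.9
tcp_pos: [0.46, 0.2446, 0.0341]
orientation: [-0.707, 3.059, -0.0]
ft_force: [-0.4, -0.7, 6.5]
finger_gap: 0.0175
```

>>> move_arm([
  {"x":0,"y":0,"z":25,"wx":0,"wy":0,"wz":0,"grip":0},
  {"x":0,"y":0,"z":65,"wx":0,"wy":0,"wz":0,"grip":0},
  {"x":0,"y":-20,"z":80,"wx":0,"wy":0,"wz":0,"grip":0},
  {"x":6,"y":-65,"z":80,"wx":0,"wy":0,"wz":0,"grip":0},
  {"x":12,"y":-110,"z":80,"wx":0,"wy":0,"wz":0,"grip":0},
])

```text
clock: 14.4
tcp_pos: [0.4716, 0.1339, 0.114]
orientation: [-0.712, 3.057, -0.001]
ft_force: [0.6, -0.1, -0.2]
finger_gap: 0.0178
```

>>> move_arm([
  {"x":6,"y":-46,"z":0,"wx":0,"wy":0,"wz":0,"grip":0},
  {"x":12,"y":-92,"z":0,"wx":0,"wy":0,"wz":0,"grip":0},
  {"x":18,"y":-138,"z":0,"wx":0,"wy":0,"wz":0,"grip":0},
  {"x":24,"y":-184,"z":0,"wx":0,"wy":0,"wz":0,"grip":0},
  {"x":30,"y":-230,"z":0,"wx":0,"wy":0,"wz":0,"grip":0},
])

```text
clock: 14.9
tcp_pos: [0.5009, -0.0975, 0.1131]
orientation: [0.707, -3.061, -0.0]
ft_force: [0.7, -0.0, -0.1]
finger_gap: 0.0178
```

>>> move_arm([
  {"x":3,"y":-20,"z":0,"wx":0,"wy":0,"wz":0,"grip":0},
  {"x":3,"y":-27,"z":0,"wx":0,"wy":0,"wz":0,"grip":0},
  {"x":3,"y":-27,"z":-25,"wx":0,"wy":0,"wz":0,"grip":0},
  {"x":3,"y":-27,"z":-52,"wx":0,"wy":0,"wz":0,"grip":0},
  {"x":3,"y":-27,"z":-52,"wx":0,"wy":0,"wz":0,"grip":0},
])

```text
clock: 15.4
tcp_pos: [0.5012, -0.1204, 0.0584]
orientation: [0.707, -3.055, -0.008]
ft_force: [-0.4, 0.5, -0.7]
finger_gap: 0.0175
```

Run:
```python
from bench import sensors, viewer
import cv2
p=viewer.camera("side");cv2.imwrite("pics/s7.png",cv2.resize(p["img"][150:400,250:510],None,fx=2.3,fy=2.3))
s=sensors.sense();print(s['tcp_pos'],s['orientation'],s['ft_force'],s['finger_gap'])
```

```text
[ 0.50230811 -0.12081655  0.05980953] [ 0.70803469 -3.05658675 -0.00548761] [ 0.39459675 -0.35934579  0.52492551] 0.017865793712981245
```

View pics/s7.png

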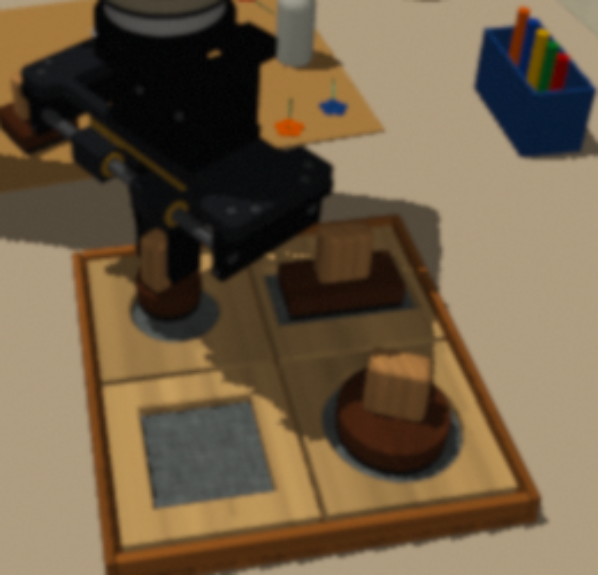

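The small round stamp is over its recess at (170,300). Lowering.

>>> move_arm([
  {"x":0,"y":0,"z":-6,"wx":0,"wy":0,"wz":0,"grip":0},
  {"x":0,"y":0,"z":-12,"wx":0,"wy":0,"wz":0,"grip":0},
  {"x":0,"y":0,"z":-15,"wx":0,"wy":0,"wz":0,"grip":0},
  {"x":0,"y":0,"z":-17,"wx":0,"wy":0,"wz":0,"grip":0},
  {"x":0,"y":0,"z":-17,"wx":0,"wy":0,"wz":0,"grip":0},
])

```text
clock: 15.95
tcp_pos: [0.5044, -0.1227, 0.0442]
orientation: [-0.707, 3.06, -0.001]
ft_force: [0.4, -0.3, -1.8]
finger_gap: 0.0182
```

>>> move_arm([
  {"x":0,"y":0,"z":0,"wx":0,"wy":0,"wz":0,"grip":0},
  {"x":0,"y":0,"z":-1,"wx":0,"wy":0,"wz":0,"grip":0},
  {"x":0,"y":0,"z":-1,"wx":0,"wy":0,"wz":0,"grip":0},
  {"x":0,"y":0,"z":-1,"wx":0,"wy":0,"wz":0,"grip":0},
  {"x":0,"y":0,"z":-1,"wx":0,"wy":0,"wz":0,"grip":0},
])

```text
clock: 16.45
tcp_pos: [0.5044, -0.1227, 0.0441]
orientation: [-0.707, 3.06, -0.001]
ft_force: [-1.4, 0.5, 7.7]
finger_gap: 0.0177
```

>>> move_arm([
  {"x":0,"y":0,"z":0,"wx":0,"wy":0,"wz":0,"grip":0.5},
  {"x":0,"y":0,"z":0,"wx":0,"wy":0,"wz":0,"grip":0.5},
  {"x":0,"y":0,"z":0,"wx":0,"wy":0,"wz":0,"grip":0.5},
  {"x":0,"y":0,"z":25,"wx":0,"wy":0,"wz":0,"grip":0.5},
  {"x":0,"y":0,"z":70,"wx":0,"wy":0,"wz":0,"grip":0.5},
])

```text
clock: 16.95
tcp_pos: [0.502, -0.1217, 0.1109]
orientation: [0.705, -3.055, -0.008]
ft_force: [0.2, -0.6, 0.7]
finger_gap: 0.0421
```

>>> move_arm([
  {"x":-10,"y":42,"z":0,"wx":0,"wy":0,"wz":-0.087,"grip":0.5},
  {"x":-20,"y":86,"z":0,"wx":0,"wy":0,"wz":-0.087,"grip":0.5},
  {"x":-30,"y":130,"z":0,"wx":0,"wy":0,"wz":-0.087,"grip":0.5},
  {"x":-40,"y":174,"z":0,"wx":0,"wy":0,"wz":-0.087,"grip":0.5},
  {"x":-50,"y":218,"z":0,"wx":0,"wy":0,"wz":-0.087,"grip":0.5},
])

```text
clock: 17.45
tcp_pos: [0.4537, 0.0968, 0.1129]
orientation: [-0.572, 3.089, 0.0]
ft_force: [0.7, -0.0, 0.4]
finger_gap: 0.0434
```

>>> move_arm([
  {"x":-5.5,"y":19,"z":0,"wx":0,"wy":0,"wz":0,"grip":0.5},
  {"x":-5.5,"y":19,"z":-28,"wx":0,"wy":0,"wz":0,"grip":0.5},
  {"x":-5.5,"y":19,"z":-28,"wx":0,"wy":0,"wz":0,"grip":0.5},
  {"x":-5.5,"y":19,"z":-28,"wx":0,"wy":0,"wz":0,"grip":0.5},
  {"x":-5.5,"y":19,"z":-28,"wx":0,"wy":0,"wz":0,"grip":0.5},
])

```text
clock: 17.95
tcp_pos: [0.4494, 0.1139, 0.0854]
orientation: [-0.572, 3.088, -0.0]
ft_force: [0.1, -0.1, 0.8]
finger_gap: 0.0431
```

Run:
```python
from bench import sensors, viewer
import cv2
p=viewer.camera("side");cv2.imwrite("pics/s8.png",cv2.resize(p["img"][100:400,180:500],None,fx=2,fy=2))
s=sensors.sense();print(s['tcp_pos'],s['orientation'],s['ft_force'],s['finger_gap'])
```

```text
[0.44950048 0.11378525 0.08557563] [-5.71534660e-01  3.08781982e+00 -4.36540954e-04] [-0.5340683   0.92154555  0.75318459] 0.043300113079798114
```

View pics/s8.png

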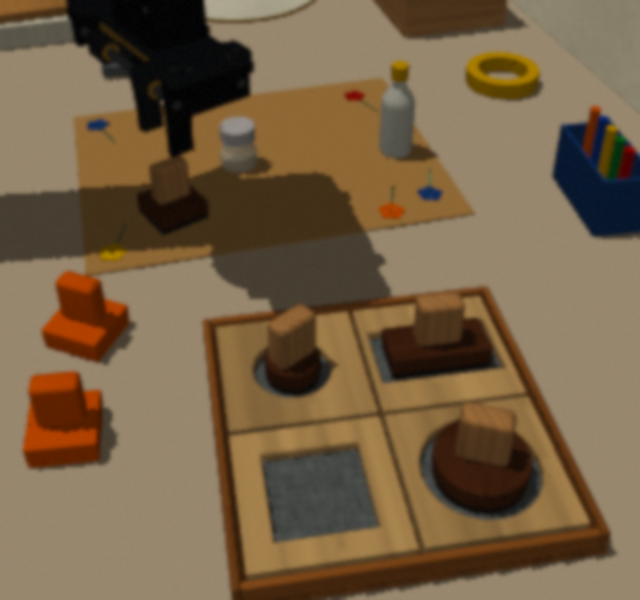

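Three stamps are in, with the small round at (292,355). The gripper is above the square stamp at (170,190).

>>> move_arm([
  {"x":0,"y":0,"z":-26,"wx":0,"wy":0,"wz":0,"grip":0.5},
  {"x":0,"y":0,"z":-52,"wx":0,"wy":0,"wz":0,"grip":0.5},
  {"x":0,"y":0,"z":-52,"wx":0,"wy":0,"wz":0,"grip":0.5},
  {"x":0,"y":0,"z":-52,"wx":0,"wy":0,"wz":0,"grip":0},
  {"x":0,"y":0,"z":-52,"wx":0,"wy":0,"wz":0,"grip":0},
])

```text
clock: 18.5
tcp_pos: [0.4496, 0.1141, 0.0341]
orientation: [-0.572, 3.087, -0.001]
ft_force: [-0.4, 0.4, 0.8]
finger_gap: 0.0339
```

>>> move_arm([
  {"x":0,"y":0,"z":0,"wx":0,"wy":0,"wz":0,"grip":0},
  {"x":0,"y":0,"z":0,"wx":0,"wy":0,"wz":0,"grip":0},
  {"x":0,"y":0,"z":0,"wx":0,"wy":0,"wz":0,"grip":0},
  {"x":0,"y":0,"z":0,"wx":0,"wy":0,"wz":0,"grip":0},
  {"x":0,"y":0,"z":0,"wx":0,"wy":0,"wz":0,"grip":0},
])

```text
clock: 19.0
tcp_pos: [0.4493, 0.1144, 0.0338]
orientation: [-0.573, 3.087, -0.0]
ft_force: [-0.2, -0.3, 6.9]
finger_gap: 0.0178
```

>>> move_arm([
  {"x":0,"y":0,"z":25,"wx":0,"wy":0,"wz":0,"grip":0},
  {"x":0,"y":0,"z":65,"wx":0,"wy":0,"wz":0,"grip":0},
  {"x":0,"y":-25,"z":85,"wx":0,"wy":0,"wz":-0.1,"grip":0},
  {"x":0,"y":-70,"z":85,"wx":0,"wy":0,"wz":-0.2,"grip":0},
  {"x":0,"y":-115,"z":85,"wx":0,"wy":0,"wz":-0.3,"grip":0},
])

```text
clock: 19.5
tcp_pos: [0.4492, -0.0014, 0.1191]
orientation: [-0.103, 3.137, -0.001]
ft_force: [-0.1, -0.0, -0.0]
finger_gap: 0.0177
```

>>> move_arm([
  {"x":0,"y":-45,"z":0,"wx":0,"wy":0,"wz":-0.1,"grip":0},
  {"x":0,"y":-90,"z":0,"wx":0,"wy":0,"wz":-0.162,"grip":0},
  {"x":0,"y":-135,"z":0,"wx":0,"wy":0,"wz":-0.162,"grip":0},
  {"x":15,"y":-180,"z":0,"wx":0,"wy":0,"wz":-0.162,"grip":0},
  {"x":35,"y":-220,"z":0,"wx":0,"wy":0,"wz":-0.162,"grip":0},
])

```text
clock: 20.0
tcp_pos: [0.4828, -0.2226, 0.118]
orientation: [-0.152, -3.137, -0.001]
ft_force: [1.4, 0.6, -0.8]
finger_gap: 0.0178
```

>>> move_arm([
  {"x":10.5,"y":-10,"z":0,"wx":0,"wy":0,"wz":0,"grip":0},
  {"x":10.5,"y":-10,"z":-25,"wx":0,"wy":0,"wz":0,"grip":0},
  {"x":10.5,"y":-10,"z":-57,"wx":0,"wy":0,"wz":0,"grip":0},
  {"x":10.5,"y":-10,"z":-57,"wx":0,"wy":0,"wz":0,"grip":0},
  {"x":10.5,"y":-10,"z":-57,"wx":0,"wy":0,"wz":0,"grip":0},
])

```text
clock: 20.5
tcp_pos: [0.4937, -0.2302, 0.0607]
orientation: [-0.149, -3.136, -0.002]
ft_force: [0.6, -0.3, -0.4]
finger_gap: 0.0178
```

Run:
```python
from bench import sensors, viewer
import cv2
p=viewer.camera("side");cv2.imwrite("pics/s9.png",cv2.resize(p["img"][150:400,250:510],None,fx=2.3,fy=2.3))
s=sensors.sense();print(s['tcp_pos'],s['orientation'],s['ft_force'],s['finger_gap'])
```

```text
[ 0.49448969 -0.23071539  0.06162367] [ 1.48439546e-01  3.13758261e+00 -5.90861645e-04] [-0.30886148  0.02459896  0.01018559] 0.017622142537104733
```

View pics/s9.png

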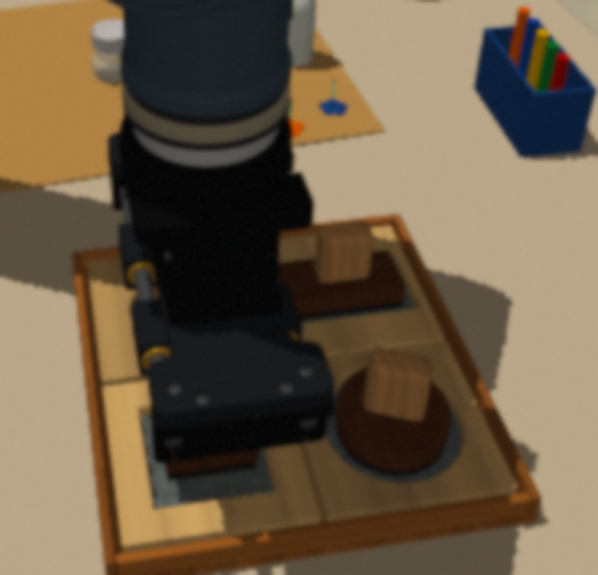

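The square block is aligned over its recess at (208,465). Lowering.

>>> move_arm([
  {"x":0,"y":0,"z":-6,"wx":0,"wy":0,"wz":0,"grip":0},
  {"x":0,"y":0,"z":-12,"wx":0,"wy":0,"wz":0,"grip":0},
  {"x":0,"y":0,"z":-15,"wx":0,"wy":0,"wz":0,"grip":0},
  {"x":0,"y":0,"z":-17,"wx":0,"wy":0,"wz":0,"grip":0},
  {"x":0,"y":0,"z":-17,"wx":0,"wy":0,"wz":0,"grip":0},
])

```text
clock: 21.05
tcp_pos: [0.4943, -0.2306, 0.044]
orientation: [0.149, 3.138, -0.0]
ft_force: [-0.9, -0.8, 0.3]
finger_gap: 0.0178
```

>>> move_arm([
  {"x":0,"y":0,"z":0,"wx":0,"wy":0,"wz":0,"grip":0},
  {"x":0,"y":0,"z":-1,"wx":0,"wy":0,"wz":0,"grip":0},
  {"x":0,"y":0,"z":-1,"wx":0,"wy":0,"wz":0,"grip":0},
  {"x":0,"y":0,"z":-1,"wx":0,"wy":0,"wz":0,"grip":0},
  {"x":0,"y":0,"z":-1,"wx":0,"wy":0,"wz":0,"grip":0},
])

```text
clock: 21.55
tcp_pos: [0.4943, -0.2307, 0.0438]
orientation: [0.149, 3.138, -0.001]
ft_force: [-0.6, 0.9, 4.9]
finger_gap: 0.0175
```

>>> move_arm([
  {"x":0,"y":0,"z":0,"wx":0,"wy":0,"wz":0,"grip":0.5},
  {"x":0,"y":0,"z":0,"wx":0,"wy":0,"wz":0,"grip":0.5},
  {"x":0,"y":0,"z":0,"wx":0,"wy":0,"wz":0,"grip":0.5},
  {"x":0,"y":0,"z":25,"wx":0,"wy":0,"wz":0,"grip":0.5},
  {"x":0,"y":0,"z":70,"wx":0,"wy":0,"wz":0,"grip":0.5},
])

```text
clock: 22.05
tcp_pos: [0.4921, -0.2292, 0.1107]
orientation: [-0.149, -3.131, -0.007]
ft_force: [0.6, 0.4, 0.1]
finger_gap: 0.0422
```

>>> move_arm([
  {"x":-10,"y":0,"z":45,"wx":0,"wy":0,"wz":0,"grip":0.5},
  {"x":-20,"y":30,"z":80,"wx":0,"wy":0,"wz":0,"grip":0.5},
  {"x":-30,"y":75,"z":90,"wx":0,"wy":0,"wz":0,"grip":0.5},
  {"x":-40,"y":120,"z":90,"wx":0,"wy":0,"wz":0,"grip":0.5},
  {"x":-50,"y":165,"z":90,"wx":0,"wy":0,"wz":0,"grip":0.5},
])

```text
clock: 22.55
tcp_pos: [0.4439, -0.0645, 0.2036]
orientation: [0.151, 3.136, -0.001]
ft_force: [0.5, 0.3, -0.7]
finger_gap: 0.0436
```

>>> move_arm([
  {"x":0,"y":45,"z":0,"wx":0,"wy":0,"wz":0,"grip":0.5},
  {"x":0,"y":90,"z":0,"wx":0,"wy":0,"wz":0,"grip":0.5},
  {"x":0,"y":135,"z":0,"wx":0,"wy":0,"wz":0,"grip":0.5},
  {"x":0,"y":180,"z":0,"wx":0,"wy":0,"wz":0,"grip":0.5},
  {"x":0,"y":200,"z":0,"wx":0,"wy":0,"wz":0,"grip":0.5},
])

```text
clock: 23.05
tcp_pos: [0.4434, 0.1375, 0.2029]
orientation: [-0.144, -3.138, -0.001]
ft_force: [0.1, -1.0, -0.3]
finger_gap: 0.0433
```

Run:
```python
from bench import sensors, viewer
from h import *
N={"OB":(612.2,-133.5),"RL":(601.9,-241.0),"RS":(504.7,-123.2),"SQ":(494.4,-230.7)}
for n in ("top","side"):
    p=viewer.camera(n); cv2.imwrite(f"pics/end_{n}.png",p["img"]); w=cloud(p)
    for k,(x,y) in N.items():
        d=np.hypot(w[...,0]*1000-x,w[...,1]*1000-y)<45
        g=w[d&(w[...,2]>.060)]
        c=rect(g[:,:2]); A=np.c_[g[:,:2]-g[:,:2].mean(0),np.ones(len(g))]
        t=w[d&(w[...,2]>.065)]; A=np.c_[t[:,:2]-t[:,:2].mean(0),np.ones(len(t))]
        s=np.linalg.lstsq(A,t[:,2],rcond=None)[0]
        print(n,k,c,"err",np.round([c[0]-x,c[1]-y],1),"ztop",np.median(g[:,2]).round(4),"slope",s[:2].round(2))
    for nm,(x,y) in {"jar":(.523,.178),"glue":(.681,.158)}.items():
        d=(np.hypot(w[...,0]-x,w[...,1]-y)<.035)&(w[...,2]>.03);print(nm,rect(w[d][:,:2]) if d.sum()>5 else None)
print(sensors.sense()["tcp_pos"],sensors.sense()["ft_force"])
```

```text
top OB (613.1, -133.6, 33.7, 18.3, -5.1) err [ 0.9 -0.1] ztop 0.0708 slope [ 0.02 -0.05]
top RL (601.4, -240.4, 33.3, 18.2, -30.4) err [-0.5  0.6] ztop 0.0706 slope [-0.   -0.07]
top RS (505.7, -123.0, 33.6, 18.8, 28.1) err [1.  0.2] ztop 0.0704 slope [ 0.02 -0.06]
top SQ (495.9, -230.0, 33.5, 17.3, -1.5) err [1.5 0.7] ztop 0.0707 slope [ 0.01 -0.13]
jar (535.0, 179.9, 34.5, 17.8, 69.8)
glue (684.8, 161.0, 33.2, 26.9, -56.4)
side OB (611.1, -134.5, 33.1, 18.9, -5.7) err [-1.1 -1. ] ztop 0.0686 slope [0.03 0.11]
side RL (600.6, -241.5, 33.9, 18.7, -30.3) err [-1.3 -0.5] ztop 0.0688 slope [0.06 0.1 ]
side RS (503.6, -124.4, 33.6, 19.2, 26.8) err [-1.1 -1.2] ztop 0.0686 slope [-0.03  0.1 ]
side SQ (494.1, -232.4, 33.8, 18.7, -7.9) err [-0.3 -1.7] ztop 0.0689 slope [0.02 0.11]
jar (524.6, 180.5, 34.4, 33.0, -23.1)
glue (684.2, 156.8, 33.2, 24.4, -22.1)
[0.44369736 0.1367248  0.2028099 ] [-0.03869242 -1.62885571  0.31157521]
```

View pics/end_side.png

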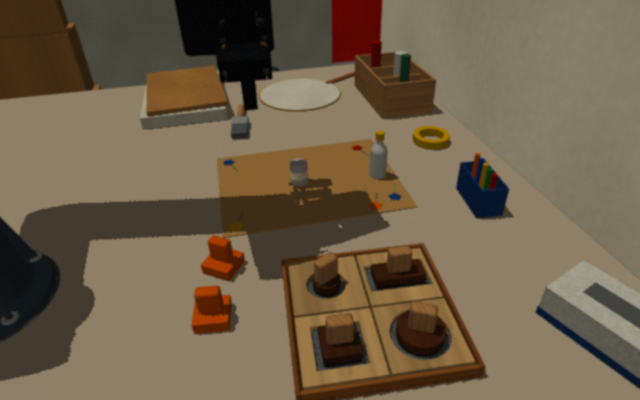

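View pics/end_top.png

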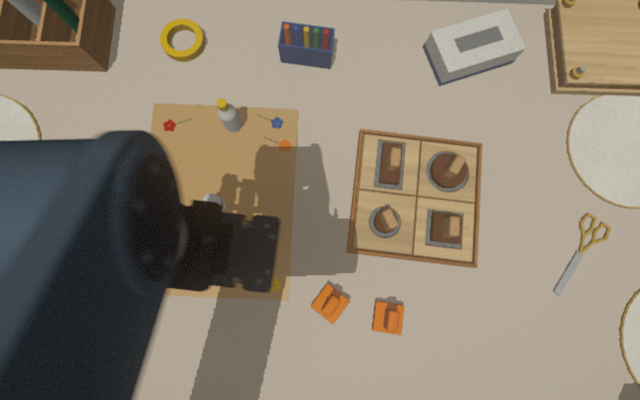

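The final side and top views show all four stamps flat in their matching recesses, at side pixels (325,275), (398,268), (340,338) and (421,328). The jar at (299,172) and the glue bottle at (378,158) have not moved. Handing in.

```bash
python3 -c "
from bench import ctrl
print(ctrl.close_job())"
```

```text
the job is handed in; nothing more can be done
None
```

All four dark stamps are in their matching recesses, and I handed the job in at about 23 s of the 102 s limit. I pinched each one across its grip, carried it over, lowered it until it touched the recess floor at about 4–8 N, then released it. I left the two orange look-alikes where they were.

**Checks before handing in:**
- **Position:** every stamp is within 2 mm of its recess centre in both cameras, against the 12.5 mm allowed.
- **Seating:** the stamp tops rose by 10.2–11.4 mm from the mat. That matches the recess floor, about 10.5 mm above it.
- **Bystanders:** the jar (side view) and the glue bottle (both views) are within about 2 mm of where they started. The arm half hid the jar in the top view, so that reading (about 8 mm off) is unreliable.
- **Robot:** the arm had retreated and touched nothing.

**Disagreement:** plane fits on the small grip tops gave tilts of up to 0.13, with opposite signs in the two cameras. I took this as depth noise, because the heights are consistent and the stamps look flat in the pictures. The 0.1 rad upright limit is therefore not confirmed by a precise measurement.

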